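Clamp the freshly glued serving board

ROBOT

A 6-joint arm with a two-finger parallel gripper is mounted at the origin on the work surface. World frame = base frame: x ahead of the robot, y to its left, z up, the work surface at z = 0. Lengths are in mm, angles in rad, forces in N, time in s.
With the tool pointing down it reaches from about 275 to 875 mm from the base axis. Payload 12.5 kg.
Tool frame: the origin (TCP) lies midway between the tips of the shut fingers; the grasp point (between the pads) lies 19 mm behind it; z points along the fingers, y is the line along which they close (so a half turn about z gives the same grasp; the last joint's range is limited). The gripper opens to 85 mm and grips with 20 to 120 N. Pads are 22 mm wide; open, the fingers measure 114 mm over their backs; the gripper's body (76 mm by 85 mm) begins 54 mm behind the grasp point. The pads swing forward as they close: fully open they stand 13 mm farther back than shut.
Start: joints at [1.113, 0.351, 1.652, -0, 1.139, -0.085], TCP at [200.292, 512.218, 231.29] pointing down, gripper open.
Joint ranges: [-2.75, 2.75], [-0.79, 2.1], [0.01, 2.65], [-1.57, 4.71], [0.07, 3.14], [-2.87, 2.87]. Speed limits (rad/s): [2.22, 2.22, 2.79, 3.14, 3.14, 3.14].

INTERFACE

Orientations are given as a 3x3 rotation matrix whose columns are the frame's x, y, z axes.
In Python, from workcell import env, cams, job gives the robot as it stands.
- The arm moves only by the tool apply_moves, never from a script. Its argument "deltas" is one flat list of numbers, 6 for each row, row after row: the shift along the tool's x, y, z as a fraction of full scale, then the turn, a rotation vector about the tool's x, y, z as a fraction of full scale. A call has 1 to 8 rows; each row shifts and turns the commanded pose from where the row before left it, along the tool's axes as they then stand; what a row does not reach is not made up. Full scale, the value 1, is 0.1 m for a shift and 30 degrees for a turn. A row lasts 1/12 s, in which the tool goes at most 41.7 mm and 7.16 degrees, less where a joint would pass 70% of its speed; a pose out of reach is approached as far as the arm can. A call with a number of a shift or a turn outside -1 to 1 is refused whole. A call with a gripper value outside its range is refused whole. "gripper" is the opening, from -1 (shut) to 1 (fully open), so that 0 is half open, set as the call begins (left out, the last holds). The fingers move at their own pace and stop on an object; the grip force is fixed at half the most. Time passes only in rows, so rows that do not move let the fingers close. It gives the time, the measured TCP pose, the force, the opening and the grip force at its end, in the units of the state.
- env.get_state(): the state, without advancing time (a new reading comes with each control period).
- cams.camera(name): name is "side" or "top"; returns the picture (480x640x3 uint8, red, green, blue); there is no depth.
- cams.camera_model(name): a dict with "fx", "fy", "cx", "cy" (pixels), "D" ([k1, k2, p1, p2, k3] as OpenCV has them; the pictures are not rectified), "origin" and "attitude" of the camera in the world. Camera axes: x right, y up, looking along -z (the intrinsics and any distortion apply to the point x, -y, -z); pixel columns grow to the right and rows downward; lengths in mm; the calibration is good to about 2 mm. A picture is of the moment at which its call begins. camera_model takes no time and is no camera call.
- job.sign_off(): hands the job in; it is judged then, once.
The state is a dict: "time_s": time; "qpos": joint angles; "qvel": joint speeds; "tau": joint torques, N m; "tool_pos": TCP position; "eef_rot": TCP orientation; "force": force on the tool from outside, world axes, zero at the start; "wrist_torque": the same for the moment, N m; "finger_gap": finger opening in mm; "finger_force": force on a finger pad.
Only numpy, scipy, OpenCV 4.12 (cv2) and the standard library are available. Lean on these libraries where they do the work, as an engineer would, in place of code of your own. Each camera call takes 0.05 s, during which the arm holds its last target. There are 200 camera calls.

TASK

The two-layer serving board has just been glued. Slide its wide end into the mouth of the screw clamp, squarely and centred, until it stops against the clamp's post, and let go of it; then wind the crank handle clockwise until the pad meets the board and snug it about a quarter turn further, no harder, and let go. Leave the other kitchen things where they are.

Things in the scene. Friction and masses are not known exactly. Their poses are not given: they have to be found in the camera images.
- clamp: Grey screw clamp bolted to the slab. Origin on the slab top, on the upright screw axis; x level from screw axis to post, z up. Mouth open to -x and both sides. Post 60 mm wide (y), 112 high, x = +50 to +100 mm, on an 8 mm high, 100 mm wide foot no longer than itself. Arm 40 mm wide, 82 to 112 mm high, from the post to x = -18 mm; the screw and its pad hang from it, the crank is on top.
- stop (a point): Fixed point of the clamp: middle of the post's flat front face (60 mm wide), 10 mm above the slab, 50 mm from the screw axis; axes as the clamp. The board's front edge must come against it.
- mouth (a point): Fixed point of the clamp on the screw axis, 20 mm above the slab, where the board's top will be. Above it hangs the round pad (36 mm across, black rubber face). At the start the pad's face is 3 to 19 mm above this point: how far its brass stem sticks out differs each time and is not measured. So first touch comes after 1 to 6.4 rad of crank.
- crank_axis (a point): Fixed point of the clamp on the screw axis, 184 mm above the slab. The crank turns about it. Clockwise from above lowers crank, screw and pad by 3 mm per radian; it stays where left. Free, it takes 0.3 N m (5.5 N at the knob). After touch the pad's sprung cushion adds 36 N per radian and the crank 0.1 N m (2 N at the knob) per radian. A quarter turn is 57 N; 30 to 80 N is snug, over 100 N spoils it.
- knob_mid (a point): Mid-height of the crank's upright dark wooden knob: 22 mm thick, 44 mm high, spins freely on its pin (its orientation means nothing), 55 mm off the screw axis, at the start 182 to 186 mm above the slab and within 0.6 rad of the clamp's -x direction. The 14 mm wide crank arm lies 3 mm under the knob's foot; the hub on the axis, 28 mm across, ends 18 mm below this point.
- board_neck (a point): Middle of the neck of the wooden serving board, half-way up, 10 mm above the slab; x axis along the board to its wide end, z up. Neck 28 mm wide, 20 mm thick; it runs 60 mm ahead of this point to the wide end and 40 mm behind it. Board: pale layer over dark layer, 20 mm thick, 0.16 to 0.31 kg, flat on the slab. Home: this point at x = -130 mm, y = 0 of the clamp, x axes in line.
- board_front (a point): Middle of the straight front edge of the board's wide end (120 mm long, 110 mm wide), half-way up; axes as board_neck, 180 mm ahead of it. Home: against point stop.
- board: The same serving board; origin under the centre of the wide end, x axis towards the front edge.
- cooker_lid: Bystander: aluminium pressure cooker lid, 220 mm across, with black handle. Origin under its centre.
- colander: Bystander: red plastic colander, 180 mm across, 80 mm high. Origin under its centre.
- tumbler0: Bystander: glass tumbler, 68 mm across, 110 mm high. Origin under its centre.
- tumbler1: Bystander: glass tumbler, 68 mm across, 110 mm high. Origin under its centre.
- tumbler2: Bystander: glass tumbler, 68 mm across, 110 mm high. Origin under its centre.
- food_box: Bystander: round plastic food box with clipped lid, 130 mm across, 62 mm high. Origin under its centre.
- spoon: Bystander: wooden spoon lying on the slab near the robot.
Things that resemble listed ones, but are neither listed nor needed, are in the scene too. What is shaped like the board but purple is not meant.

How it is judged (in metres and radians):
On the way, in this order (a step that is already met when the one before it is completed fails the run):
1. The board lies flat, home against the clamp's post, centred and square, let go, and the pad not yet pressing (x of board_front in the frame of clamp above 0.044 m and y of board_front in the frame of clamp between -0.015 and 0.015 m and angle between the x axis of board_front and the x axis of clamp, either way round below 0.14 rad and height (world z) of board_front below 0.014 m and angle between board_front's own z axis and vertical below 0.06 rad and contact force between the fingers and board below 0.5 N and contact force between clamp and board below 8 N), for 0.2 s.
2. The pad presses the board with 30 to 80 N (x of board_front in the frame of clamp above 0.044 m and y of board_front in the frame of clamp between -0.015 and 0.015 m and angle between the x axis of board_front and the x axis of clamp, either way round below 0.14 rad and height (world z) of board_front below 0.014 m and angle between board_front's own z axis and vertical below 0.06 rad and contact force between clamp and board between 30 and 80 N), for 0.3 s.
At the end, for the whole second after the job is handed in: The board lies flat on the slab with its front edge within 6 mm of the clamp's post, within 15 mm of its middle and square to it within 0.14 rad (8 degrees), and the clamp presses it with 30 to 80 N, at rest (all of step 2 and linear speed of board below 0.01 m/s); the robot touches nothing.
It fails at once if The clamp presses the board with more than 100 N (contact force between clamp and board above 100 N).
It fails at once if A bystander (lid, colander, tumblers, food box or spoon) is shifted by more than 20 mm (distance of any of cooker_lid, colander, tumbler0, tumbler1, tumbler2, food_box, spoon from where it was at the start of the episode above 0.02 m).
It also fails if it takes over 72 s, if anything falls off the work surface, if the arm or the gripper's body presses on something with over 40 N, if the wrist force passes 120 N, or if a joint passes its speed limit or range.

## Working session

There is one attempt and no reset: what is moved stays moved. The work goes in short steps, Python scripts to look and compute and a tool call to move; the robot and the scene stay as the last step left them, time stands still between calls to the robot, and variables do not carry over. Pictures are saved under pics/ and viewed, at most 10 in all, crops included, and the job is handed in when it is done.

Besides the shell and the picture viewer there is one more tool, called after ">>>" as name(argument=value, ...), one argument or row to a line, values as JSON. apply_moves: Moves the arm, as the interface text tells. Its arguments: {"type":"object","properties":{"deltas":{"type":"array","items":{"type":"number"}},"gripper":{"type":"number"}},"required":["deltas"]}

```bash
mkdir -p pics; cat > h.py <<'E'
import numpy as np, cv2
from workcell import env, cams, job
def snap(n,f):
    im=cams.camera(n); cv2.imwrite(f'pics/{f}.png',cv2.cvtColor(im,cv2.COLOR_RGB2BGR)); return im
def ray(n,u,v):
    m=cams.camera_model(n);K=np.array([[m['fx'],0,m['cx']],[0,m['fy'],m['cy']],[0,0,1.]])
    p=cv2.undistortPoints(np.array([[[u,v]]],float),K,np.array(m['D'],float))[0,0]
    return np.array(m['origin'],float),np.array(m['attitude'])@np.array([p[0],-p[1],-1])
def at(n,u,v,z):
    o,d=ray(n,u,v); return (o+d*(z-o[2])/d[2]).round(1)
def proj(n,P):
    m=cams.camera_model(n);K=np.array([[m['fx'],0,m['cx']],[0,m['fy'],m['cy']],[0,0,1.]])
    c=(np.atleast_2d(P)-np.array(m['origin']))@np.array(m['attitude']); c=c*[1,-1,-1]
    return cv2.projectPoints(c,np.zeros(3),np.zeros(3),K,np.array(m['D'],float))[0][:,0].round(1)
E
python3 - <<'E'
from h import *
a=snap('top','t0');b=snap('side','s0')
for n in('top','side'):
    m=cams.camera_model(n);print(n,m)
print(env.get_state())
E
```

```text
top {'fx': 475.92198042280387, 'fy': 475.92198042280387, 'cx': 316.81777426724926, 'cy': 231.60649836539702, 'D': array([-0.0790211,  0.       ,  0.       ,  0.       ,  0.       ]), 'origin': array([ 391.35399675, -141.45238985, 1286.51061448]), 'attitude': array([[ 0.01539359,  0.98950696, -0.14366281],
       [-0.99987436,  0.01469036, -0.00595453],
       [-0.00378159,  0.14373643,  0.98960878]])}
side {'fx': 444.5465338764673, 'fy': 444.5465338764673, 'cx': 319.44187775615234, 'cy': 243.9620587159941, 'D': array([-0.07336973,  0.        ,  0.        ,  0.        ,  0.        ]), 'origin': array([ 234.69340139, -899.42801584,  790.62687634]), 'attitude': array([[ 0.93294317,  0.21692249, -0.28733546],
       [-0.35988622,  0.58395558, -0.72765225],
       [ 0.00994701,  0.78226627,  0.62286478]])}
{'time_s': 0.1, 'qpos': array([ 1.11341170e+00,  3.51206518e-01,  1.65235035e+00, -8.87896172e-06,
        1.13914564e+00, -8.46028530e-02]), 'qvel': array([ 0.00105076, -0.00114091, -0.0004161 , -0.00136061,  0.00049957,
       -0.00160493]), 'tau': array([ 1.27720548e-03, -5.06840801e+01, -2.91869903e+01, -5.62600155e-05,
        2.74932798e-03,  1.10685741e-05]), 'tool_pos': array([200.15798559, 511.95683849, 230.80273974]), 'eef_rot': array([[-9.31319143e-01,  3.64203819e-01, -4.82875921e-04],
       [ 3.64204129e-01,  9.31318610e-01, -9.99327072e-04],
       [ 8.57525960e-05, -1.10655784e-03, -9.99999384e-01]]), 'force': array([0.11916253, 0.27733639, 0.45502285]), 'wrist_torque': array([-0.01453474, -0.00353145,  0.01255784]), 'finger_force': 0.0, 'finger_gap': 84.92487369424353}
```

View pics/t0.png

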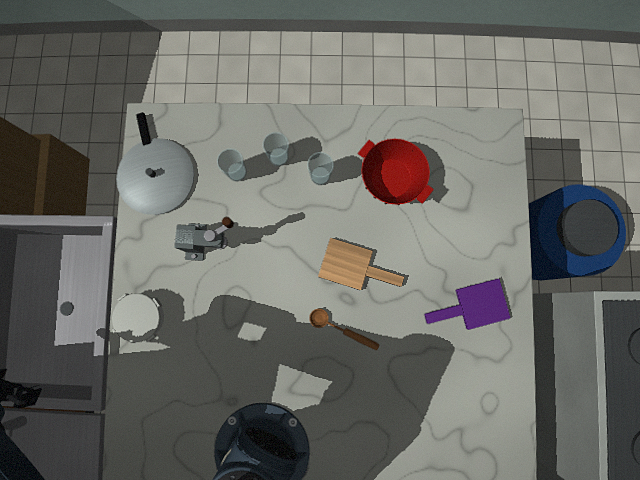

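View pics/s0.png

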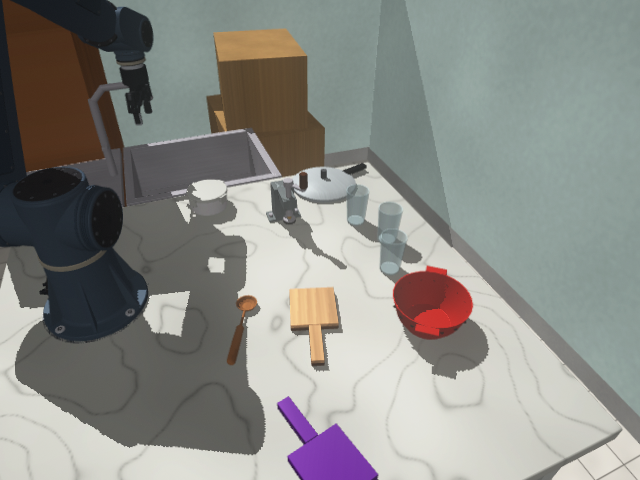

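Top view: the pale wooden board has its wide end at about (348,263) and its neck at (387,276). The purple look-alike at (470,305) is excluded by colour. The clamp is at (200,238), with its mouth to the right and the knob at (228,222). I'll enlarge both.

```bash
python3 - <<'E'
import cv2,numpy as np
a=cv2.imread('pics/t0.png');b=cv2.imread('pics/s0.png')
r=lambda i,x,y,w,h,s:cv2.resize(i[y:y+h,x:x+w],None,fx=s,fy=s,interpolation=cv2.INTER_CUBIC)
c1=r(a,165,205,80,60,5);c2=r(a,310,230,100,75,4);c3=r(b,255,165,80,60,5);c4=r(b,280,280,80,90,4)[:300]
o=np.zeros((600,800,3),np.uint8);o[:300,:400]=c1;o[:300,400:]=c2;o[300:,:400]=c3;o[300:,400:720]=c4
cv2.imwrite('pics/c0.png',o)
E
```

```text
(no output)
```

View pics/c0.png

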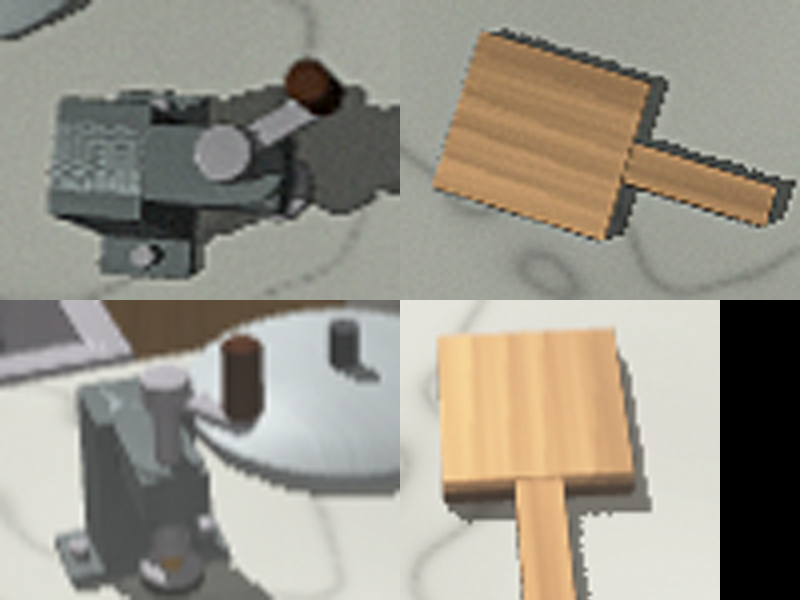

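```bash
python3 - <<'E'
from h import *
P=lambda l,z,n='top':np.array([at(n,u,v,z)[:2] for u,v in l])
b=P([(331.2,237.5),(373,250),(360.8,289.5),(318.5,276.8)],20); print('board',b.tolist(),[np.linalg.norm(b[i]-b[i-1]).round(0) for i in range(4)])
ne=P([(404.2,276.2),(401.2,286)],20); ns=P([(370,265.7),(366.7,275)],20)
print('neck',ne.tolist(),ns.tolist())
front=(b[0]+b[3])/2; rear=(b[1]+b[2])/2; tail=ne.mean(0)
for nm,d in(('edge',front-rear),('tail',front-tail),('side',b[0]-b[1]),('side2',b[3]-b[2])): print(nm,np.linalg.norm(d).round(1),np.arctan2(d[1],d[0]).round(3))
print('neckpt from front/tail',front,tail)
c=P([(177,224.4),(194,225),(192.6,248),(175,246.6)],112);print('post',c.tolist(),[np.linalg.norm(c[i]-c[i-1]).round(0) for i in range(4)])
print('hub',at('top',209.4,235.4,166+0),'knobtop',at('top',226.4,221,206))
# side: hub top (165,372)/5 crop -> 
print('side hub',at('side',255+165/5,165+72/5,166),'knob top',at('side',255+243/5,165+42/5,206),'knob foot',at('side',255+240/5,165+122/5,162))
print('side base board', [at('side',280+x/4,280+y/4,20).tolist() for x,y in((38,38),(215,30),(235,176),(45,188))])
# fit clamp from axis+post
from scipy.optimize import least_squares
px=np.array([(177,224.4),(194,225),(192.6,248),(175,246.6),(209.4,235.4)])
L=np.array([(100,30,112),(50,30,112),(50,-30,112),(100,-30,112),(0,0,166)])
def tw(p,L):
    c,s=np.cos(p[2]),np.sin(p[2]); return np.c_[p[0]+c*L[:,0]-s*L[:,1],p[1]+s*L[:,0]+c*L[:,1],L[:,2]]
best=None
for flip in(1,-1):
    M=L*[1,flip,1]
    sp=np.array([(255+165/5,165+72/5)]); 
    f=lambda p:np.r_[(proj('top',tw(p,M))-px).ravel(),(proj('side',tw(p,M[4:]))-sp).ravel()]
    r=least_squares(f,[c[:,0].mean(),c[:,1].mean()-75,1.5]);print(flip,r.cost,r.x,r.fun.round(1))
E
```

```text
board [[559.8, -172.7], [527.7, -284.9], [422.1, -252.6], [454.1, -140.2]] [np.float64(111.0), np.float64(117.0), np.float64(110.0), np.float64(117.0)]
neck [[458.8, -368.1], [432.8, -359.9]] [[485.6, -276.9], [460.7, -268.1]]
edge 116.8 1.293
tail 216.4 1.284
side 116.7 1.292
side2 116.9 1.293
neckpt from front/tail [ 506.95 -156.45] [ 445.8 -364. ]
post [[575.0, 218.1], [574.1, 174.7], [515.9, 175.2], [518.7, 220.0]] [np.float64(56.0), np.float64(43.0), np.float64(58.0), np.float64(45.0)]
hub [541.1 121.6 166. ] knobtop [569.9  74.3 206. ]
side hub [544.5 127.6 166. ] knob top [572.9  77.3 206. ] knob foot [568.   69.8 162. ]
side base board [[456.1, -141.6, 20.0], [561.1, -173.3, 20.0], [526.1, -287.3, 20.0], [422.2, -257.8, 20.0]]
1 1093.0099999999995 [545.925 122.      1.5  ] [ -3.4  20.4  -0.9  21.6   3.5 -25.1   1.6 -25.3   0.   -2.    1.1   0.9]
-1 16.009999999999973 [545.925 122.      1.5  ] [-0.4 -3.1  2.1 -2.1  0.5 -1.4 -1.4 -1.8  0.  -2.   1.1  0.9]
```

```bash
sed -i 's/\[:,0\].round(1)/[:,0]/' h.py; python3 - <<'E'
from h import *
from scipy.optimize import least_squares
def tw(p,L):
    c,s=np.cos(p[2]),np.sin(p[2]); return np.c_[p[0]+c*L[:,0]-s*L[:,1],p[1]+s*L[:,0]+c*L[:,1],L[:,2]]
px=np.array([(177,224.4),(194,225),(192.6,248),(175,246.6),(209.4,235.4)]); sp=np.array([(288,179.4)])
M=np.array([(100,-30,112),(50,-30,112),(50,30,112),(100,30,112),(0,0,166)])
f=lambda p:np.r_[(proj('top',tw(p,M))-px).ravel(),(proj('side',tw(p,M[4:]))-sp).ravel()]
r=least_squares(f,[546,122,1.5],loss='soft_l1');p=r.x;print(p,f(p).round(1))
# known points: knob & board
w=np.array([571,75.5]);d=w-p[:2];print('knob r',np.linalg.norm(d),'ang',np.arctan2(d[1],d[0])-p[2])
print('home front',tw(p,np.array([(50,0,10),(-130,0,10)])))
im=cv2.imread('pics/t0.png')
for q in tw(p,np.array([(100,-30,112),(50,-30,112),(50,30,112),(100,30,112),(100,50,8),(50,50,8),(100,-50,8),(50,-50,8),(-18,20,112),(-18,-20,112),(0,0,166)])):
    print(proj('top',q)[0].round(1))
E
```

```text
[542.18249678 122.13312969   1.52185459] [-0.9 -0.8  1.6 -0.2  0.6  0.5 -1.4  0.6 -0.2 -0.5 -0.2  1.1]
knob r 54.818767557863666 ang -2.5391286357166996
home front [[544.62860672 172.07325931  10.        ]
 [535.82261094  -7.71120731  10.        ]]
[176.1 223.6]
[195.6 224.8]
[193.2 248.5]
[173.6 247.2]
[184.3 258.8]
[202.5 260. ]
[188.1 222.5]
[206.  223.6]
[220.5 246.3]
[222.  230.4]
[209.2 234.9]
```

>>> apply_moves(
  deltas=[0,0,0,0,0,0.235,0,0,0,0,0,0.235,0,0,0,0,0,0.235,0,0,0,0,0,0.235,0,0,0,0,0,0.235,0,0,0,0,0,0.235,0,0,0,0,0,0.235,0,0,0,0,0,0.235],
  gripper=1,
)

```text
time_s: 0.77
tool_pos: [200.2, 512.0, 231.0]
eef_rot: [[-0.206, 0.979, -0.0], [0.979, 0.206, -0.001], [-0.001, -0.0, -1.0]]
force: [0.7, 0.3, 0.1]
finger_gap: 85.1
finger_force: 0.0
```

>>> apply_moves(
  deltas=[0,0,0,0,0,0.235,0,0,0,0,0,0.235,0,0,0,0,0,0.235,0,0,0,0,0,0.235,0,0,0,0,0,0],
)

```text
time_s: 1.18
tool_pos: [200.2, 512.1, 231.0]
eef_rot: [[0.28, 0.96, -0.0], [0.96, -0.28, -0.001], [-0.001, -0.0, -1.0]]
force: [-0.2, 0.2, 0.3]
finger_gap: 85.5
finger_force: 0.0
```

```bash
cat >> h.py <<'E'
def to(x,y,z,yaw=None):
    "tool-axis shift (units of 0.1 m) to a world TCP; yaw = world angle of tool y"
    s=env.get_state();R=s['eef_rot'];d=np.array([x,y,z])-s['tool_pos']
    a=np.arctan2(R[1,1],R[0,1])
    print('pos',s['tool_pos'].round(1),'yaw',a.round(4),'tz',R[:,2].round(3),'F',s['force'].round(1),'gap',s['finger_gap'].round(1),'t',s['time_s'])
    print('shift',(R.T@d/100).round(3), 'turn', None if yaw is None else ((a-yaw)/np.radians(30)).round(3))
E
python3 -c "
from h import *
to(452,-345,120,-0.28)"
```

```text
Traceback (most recent call last):
  File "h.py", line 19, in to
    print('pos',s['tool_pos'].round(1),'yaw',a.round(4),'tz',R[:,2].round(3),'F',s['force'].round(1),'gap',s['finger_gap'].round(1),'t',s['time_s'])
                                                                                                           ^^^^^^^^^^^^^^^^^^^^^
AttributeError: 'float' object has no attribute 'round'
```

>>> apply_moves(
  deltas=[-0.313,0.2,0.02,0,0,0,-0.313,0.2,0.02,0,0,0,-0.313,0.2,0.02,0,0,0,-0.313,0.2,0.02,0,0,0,-0.313,0.2,0.02,0,0,0,-0.313,0.2,0.02,0,0,0,-0.313,0.2,0.02,0,0,0,-0.313,0.2,0.02,0,0,0],
)

```text
time_s: 1.85
tool_pos: [285.2, 225.8, 215.2]
eef_rot: [[0.27, 0.963, 0.0], [0.963, -0.27, 0.0], [0.0, 0.0, -1.0]]
force: [2.2, -0.3, 0.2]
finger_gap: 85.3
finger_force: 0.0
```

>>> apply_moves(
  deltas=[-0.313,0.2,0.02,0,0,0,-0.313,0.2,0.02,0,0,0,-0.313,0.2,0.02,0,0,0,-0.313,0.2,0.02,0,0,0,-0.313,0.2,0.02,0,0,0,-0.313,0.2,0.02,0,0,0,-0.313,0.2,0.02,0,0,0,-0.313,0.2,0.02,0,0,0],
)

```text
time_s: 2.52
tool_pos: [370.3, -59.3, 199.3]
eef_rot: [[0.271, 0.963, 0.0], [0.963, -0.271, -0.0], [0.0, 0.0, -1.0]]
force: [0.9, 1.3, 0.5]
finger_gap: 85.5
finger_force: 0.0
```

>>> apply_moves(
  deltas=[-0.313,0.2,0.06,0,0,0,-0.313,0.2,0.06,0,0,0,-0.313,0.2,0.06,0,0,0,-0.313,0.2,0.06,0,0,0,-0.313,0.2,0.06,0,0,0,-0.313,0.2,0.06,0,0,0,-0.313,0.2,0.06,0,0,0,0,0,0,0,0,0],
)

```text
time_s: 3.18
tool_pos: [445.4, -311.3, 156.0]
eef_rot: [[0.273, 0.962, 0.0], [0.962, -0.273, -0.001], [-0.001, 0.001, -1.0]]
force: [0.1, 0.5, 0.3]
finger_gap: 85.2
finger_force: 0.0
```

```bash
sed -i "s/s\['finger_gap'\].round(1)/round(s['finger_gap'],1)/" h.py
python3 -c "
from h import *
to(452,-345,100,-0.28)
a=snap('top','t1');b=snap('side','s1')
r=lambda i,x,y:cv2.resize(i[y:y+150,x:x+100],None,fx=4,fy=4,interpolation=cv2.INTER_CUBIC)
cv2.imwrite('pics/c1.png',np.hstack([r(a,330,200),r(b,260,260)])[:,:,::-1])"
```

```text
pos [ 445.4 -311.3  156. ] yaw -0.2767 tz [ 0.    -0.001 -1.   ] F [0.1 0.5 0.3] gap 85.2 t 3.1833
shift [-0.306  0.155  0.56 ] turn 0.006
```

View pics/c1.png

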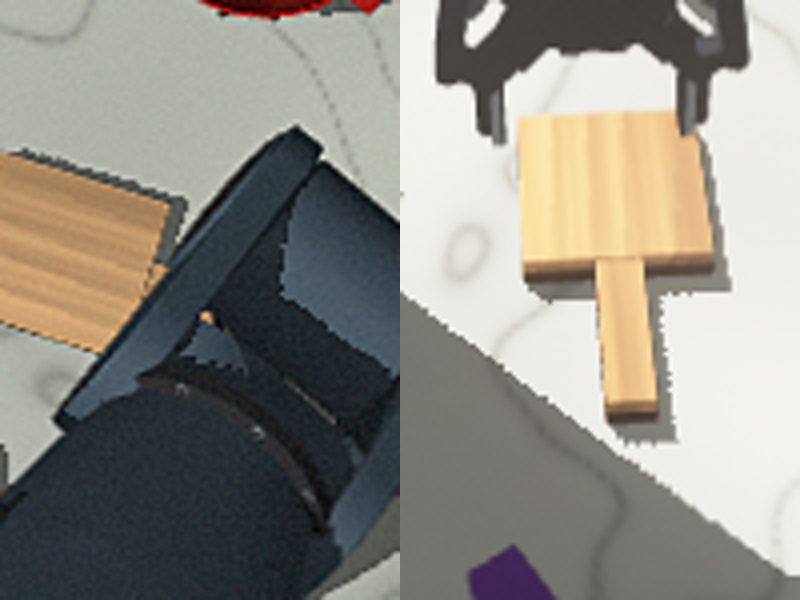

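>>> apply_moves(
  deltas=[-0.062,0.031,0.3,0,0,0,-0.062,0.031,0.3,0,0,0,-0.062,0.031,0.3,0,0,0,-0.062,0.031,0.3,0,0,0,-0.06,0.031,0.3,0,0,0,0,0,0.03,0,0,0.006,0,0,0,0,0,0,0,0,0,0,0,0],
)

```text
time_s: 3.95
tool_pos: [451.5, -339.8, 5.8]
eef_rot: [[0.276, 0.961, 0.001], [0.961, -0.276, -0.001], [-0.0, 0.001, -1.0]]
force: [0.8, 0.5, 0.5]
finger_gap: 85.5
finger_force: 0.0
```

```bash
python3 -c "
from h import *
to(452,-345,2,-0.28)
a=snap('top','t2');b=snap('side','s2')
r=lambda i,x,y:cv2.resize(i[y:y+100,x:x+130],None,fx=6,fy=6,interpolation=cv2.INTER_CUBIC)
cv2.imwrite('pics/c2.png',r(b,250,280)[:,:,::-1])"
```

```text
pos [ 451.5 -339.8    5.8] yaw -0.28 tz [ 0.001 -0.001 -1.   ] F [0.8 0.5 0.5] gap 85.5 t 3.95
shift [-0.048  0.019  0.038] turn -0.0
```

View pics/c2.png

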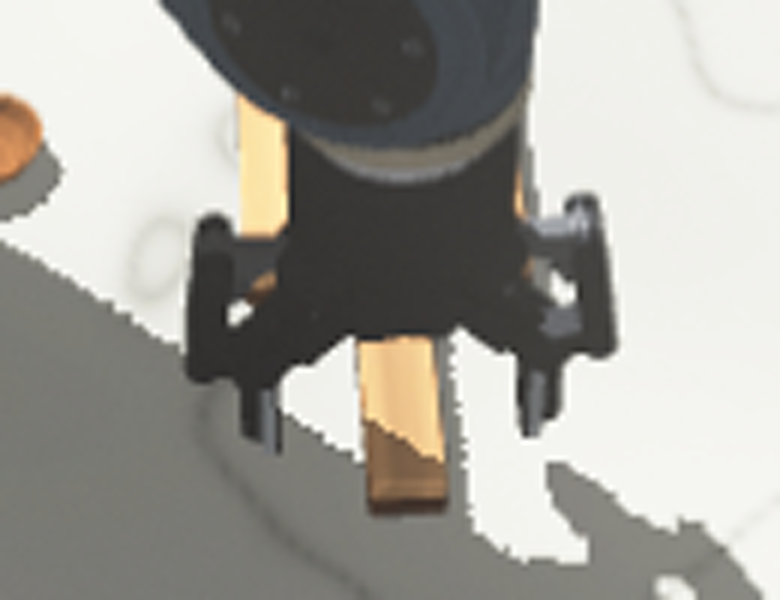

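The fingers straddle the neck: inner tips at crop x 280 and 522, neck at 365–443, so it is centred. Closing now.

>>> apply_moves(
  deltas=[0,0,0.025,0,0,0,0,0,0,0,0,0,0,0,0,0,0,0,0,0,0,0,0,0,0,0,0,0,0,0,0,0,0,0,0,0,0,0,0,0,0,0,0,0,0,0,0,0],
  gripper=-1,
)

```text
time_s: 4.72
tool_pos: [451.4, -340.6, 2.3]
eef_rot: [[0.278, 0.961, 0.001], [0.961, -0.278, -0.001], [-0.0, 0.001, -1.0]]
force: [-0.3, 0.4, 5.4]
finger_gap: 26.5
finger_force: 60.0
```

```bash
python3 -c "
from h import *
to(452,-345,2,-0.28)"
```

```text
pos [ 451.4 -340.6    2.3] yaw -0.2817 tz [ 0.001 -0.001 -1.   ] F [-0.3  0.4  5.4] gap 26.5 t 4.7167
shift [-0.041  0.018  0.003] turn -0.003
```

>>> apply_moves(
  deltas=[0,0,-0.01,0,0,0,0.3,0.028,0,0,0,-0.06,0.3,0.028,0,0,0,-0.06,0.3,0.028,0,0,0,-0.06,0.3,0.028,0,0,0,-0.06,0.3,0.028,0,0,0,-0.06,0.3,0.028,0,0,0,-0.06,0,0,0,0,0,0],
)

```text
time_s: 5.38
tool_pos: [503.9, -163.4, 2.5]
eef_rot: [[0.088, 0.996, -0.001], [0.996, -0.088, 0.001], [0.001, -0.001, -1.0]]
force: [0.5, 0.6, -1.7]
finger_gap: 26.7
finger_force: 59.1
```

```bash
python3 -c "
from h import *
to(529.3,-141.5,2.5,-0.049)"
```

```text
pos [ 503.9 -163.4    2.5] yaw -0.0881 tz [-0.001  0.001 -1.   ] F [ 0.5  0.6 -1.7] gap 26.7 t 5.3833
shift [0.241 0.233 0.   ] turn -0.075
```

>>> apply_moves(
  deltas=[0.06,0.08,0,0,0,-0.025,0.06,0.08,0,0,0,-0.025,0.06,0.08,0,0,0,-0.025,0,0,0,0,0,0,0,0,0,0,0,0],
)

```text
time_s: 5.8
tool_pos: [529.6, -151.8, 2.7]
eef_rot: [[0.054, 0.999, 0.0], [0.999, -0.054, -0.0], [-0.0, 0.0, -1.0]]
force: [-0.4, -0.0, -1.6]
finger_gap: 27.0
finger_force: 59.2
```

```bash
python3 -c "
from h import *
to(529.3,-141.5,2.5,-0.049)
a=snap('top','t3');b=snap('side','s3')
r=lambda i,x,y:cv2.resize(i[y:y+120,x:x+80],None,fx=5,fy=5,interpolation=cv2.INTER_CUBIC)
r2=lambda i,x,y:cv2.resize(i[y:y+100,x:x+133],(800,600),interpolation=cv2.INTER_CUBIC)
cv2.imwrite('pics/c3.png',r2(a,170,190)[:,:,::-1]);cv2.imwrite('pics/c3s.png',r2(b,230,165)[:,:,::-1])"
```

```text
pos [ 529.6 -151.8    2.7] yaw -0.0541 tz [ 0. -0. -1.] F [-0.4 -0.  -1.6] gap 27.0 t 5.8
shift [ 0.103 -0.009  0.002] turn -0.01
```

View pics/c3.png

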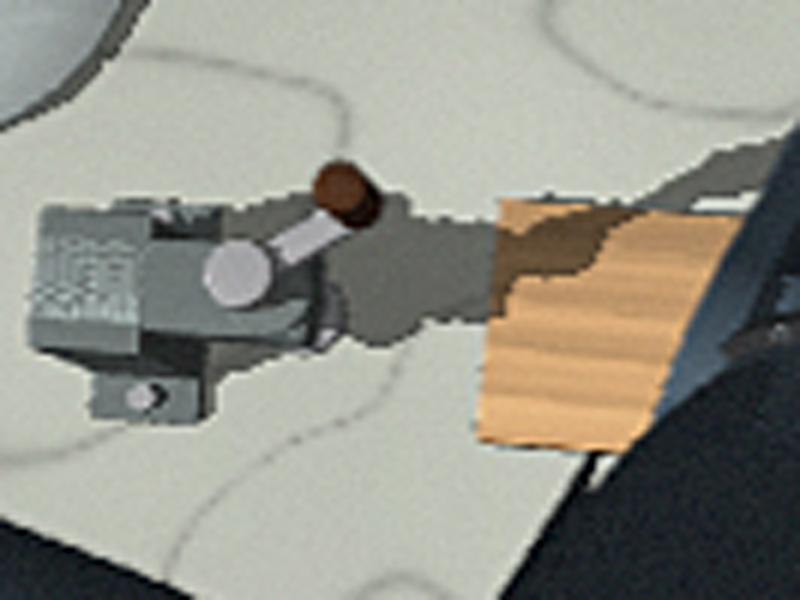

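```bash
python3 - <<'E'
from h import *
from scipy.optimize import least_squares
s=lambda l:np.array(l)/6.015*[1,1.0025]+[170,190]-0.4
def tw(p,L):
    c,s=np.cos(p[2]),np.sin(p[2]); return np.c_[p[0]+c*L[:,0]-s*L[:,1],p[1]+s*L[:,0]+c*L[:,1],L[:,2]]
px=s([(42,207),(150,210),(138,352),(28,345),(237,272),(92,418),(207,423)])
M=np.array([(100,-30,112),(50,-30,112),(50,30,112),(100,30,112),(0,0,166),(100,50,8),(50,50,8.)])
f=lambda p:(proj('top',tw(p,M))-px).ravel()
r=least_squares(f,[542,122,1.52],loss='soft_l1');p=r.x;print(p.round(3),f(p).round(1))
q=s([(500,200),(478,442),(742,216)])
b=np.array([at('top',*u,20)[:2] for u in q]);print(b,np.linalg.norm(b[0]-b[1]),'yaw',np.arctan2(*(b[0]-b[2])[::-1]),np.arctan2(*(b[0]-b[1])[::-1])+np.pi/2)
fr=b[:2].mean(0);d=fr-p[:2];c,s_=np.cos(p[2]),np.sin(p[2]);print('front in clamp',c*d[0]+s_*d[1],-s_*d[0]+c*d[1])
t=env.get_state();print('front from tcp',np.array(t['eef_rot'])[:2,:2].T@(fr-t['tool_pos'][:2]))
E
```

```text
[543.264 121.882   1.542] [-0.7 -0.2  0.9  0.2  1.   0.2 -0.4  0.5  0.3 -0.4 -0.2 -0.1 -1.1 -0.1]
[[596.3  39.7]
 [487.1  45.7]
 [590.6 -69.3]] 109.36471094461862 yaw 1.5185503384123895 1.5159064642007427
front in clamp -79.19423125568862 -0.7299354447992188
front from tcp [195.06559838   2.10347502]
```

>>> apply_moves(
  deltas=[0,0,0,0,0,-0.02,0.2,0,0,0,0,0,0.2,0,0,0,0,0,0.2,0,0,0,0,0,0.2,0,0,0,0,0,0.2,0,0,0,0,0,0.18,0,0,0,0,0,0,0,0,0,0,0],
)

```text
time_s: 6.57
tool_pos: [533.9, -31.6, 2.8]
eef_rot: [[0.041, 0.999, -0.001], [0.999, -0.041, 0.0], [0.0, -0.001, -1.0]]
force: [0.3, -0.4, -1.0]
finger_gap: 26.9
finger_force: 59.1
```

>>> apply_moves(
  deltas=[0.03,0,0,0,0,0,0.03,0,0,0,0,0,0.02,0,0,0,0,0],
)

```text
time_s: 6.82
tool_pos: [534.6, -26.2, 2.8]
eef_rot: [[0.044, 0.999, -0.0], [0.999, -0.044, -0.0], [-0.0, -0.0, -1.0]]
force: [-0.4, -0.9, -0.5]
finger_gap: 26.6
finger_force: 59.1
```

>>> apply_moves(
  deltas=[0.02,0,0,0,0,0,0.02,0,0,0,0,0],
)

```text
time_s: 6.98
tool_pos: [535.5, -23.3, 3.1]
eef_rot: [[0.043, 0.999, 0.002], [0.999, -0.043, -0.002], [-0.002, 0.002, -1.0]]
force: [2.1, -26.0, -0.3]
finger_gap: 26.5
finger_force: 59.1
```

>>> apply_moves(
  deltas=[0.02,0,0,0,0,0,0,0,0,0,0,0],
)

```text
time_s: 7.15
tool_pos: [536.5, -22.9, 3.5]
eef_rot: [[0.044, 0.999, 0.004], [0.999, -0.044, -0.004], [-0.004, 0.004, -1.0]]
force: [3.1, -26.8, -0.1]
finger_gap: 26.7
finger_force: 59.3
```

>>> apply_moves(
  deltas=[0,0,0,0,0,0,0,0,0,0,0,0,0,0,0,0,0,0,0,0,0,0,0,0,0,0,0,0,0,0,0,0,0,0,0,0],
  gripper=1,
)

```text
time_s: 7.65
tool_pos: [534.8, -19.5, 2.8]
eef_rot: [[0.043, 0.999, -0.0], [0.999, -0.043, 0.0], [0.0, -0.0, -1.0]]
force: [-0.3, 0.5, 0.3]
finger_gap: 85.1
finger_force: 0.0
```

>>> apply_moves(
  deltas=[0,0,-0.1,0,0,0,-0.2,0,-0.3,0,0,0,-0.4,0,0,0,0,0,-0.4,0,0,0,0,0,-0.3,0,-0.2,0,0,0,-0.1,0,-0.4,0,0,0,0,0,-0.4,0,0,0,0,0,-0.4,0,0,0],
)

```text
time_s: 8.32
tool_pos: [528.1, -160.3, 185.1]
eef_rot: [[0.045, 0.999, -0.0], [0.999, -0.045, 0.0], [0.0, -0.0, -1.0]]
force: [0.6, 1.0, 0.1]
finger_gap: 85.4
finger_force: 0.0
```

```bash
python3 -c "
from h import *
to(571,75,260,-0.049)
a=snap('top','t4');b=snap('side','s4')
r=lambda i,x,y:cv2.resize(i[y:y+100,x:x+130],(400,308),interpolation=cv2.INTER_CUBIC)
r=lambda i,x,y:cv2.resize(i[y:y+110,x:x+74],(400,595),interpolation=cv2.INTER_CUBIC)
cv2.imwrite('pics/c4.png',np.hstack([r(a,175,185),r(b,260,165)])[:,:,::-1])"
```

```text
pos [ 528.1 -160.3  185.1] yaw -0.045 tz [-0.  0. -1.] F [0.6 1.  0.1] gap 85.4 t 8.3167
shift [ 2.37   0.322 -0.749] turn 0.008
```

View pics/c4.png

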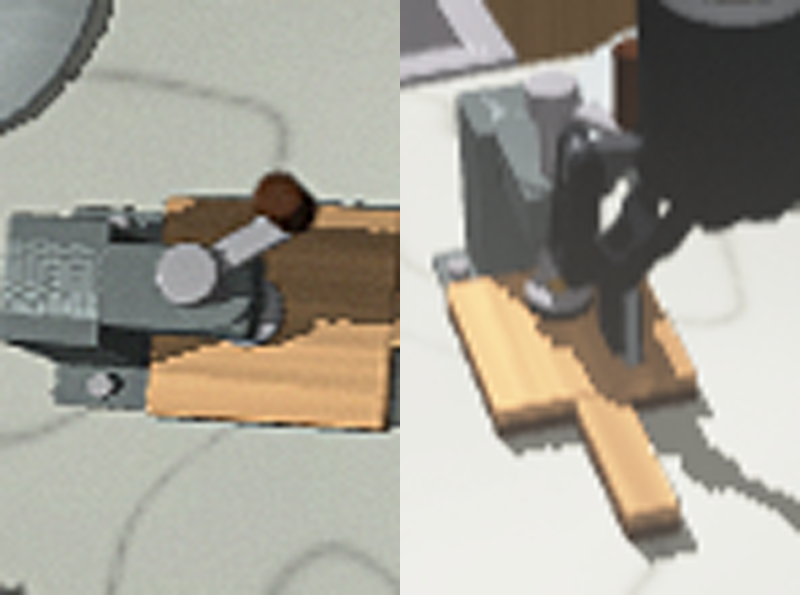

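>>> apply_moves(
  deltas=[0,0,-0.35,0,0,0,0.1,0,-0.25,0,0,0,0.36,0.052,0,0,0,0,0.36,0.052,0,0,0,0,0.36,0.052,0,0,0,0,0.36,0.052,0,0,0,0,0.36,0.052,0,0,0,0,0.36,0.052,0,0,0,0],
)

```text
time_s: 9.08
tool_pos: [569.5, 66.8, 243.1]
eef_rot: [[0.043, 0.999, 0.0], [0.999, -0.043, 0.0], [0.0, 0.0, -1.0]]
force: [0.3, -0.1, -0.4]
finger_gap: 85.2
finger_force: 0.0
```

>>> apply_moves(
  deltas=[0.1,0.01,0,0,0,0,0,0,0,0,0,0,0,0,0,0,0,0],
)

```text
time_s: 9.33
tool_pos: [570.9, 74.8, 242.8]
eef_rot: [[0.042, 0.999, -0.0], [0.999, -0.042, -0.0], [-0.0, -0.0, -1.0]]
force: [-0.3, -1.6, 0.3]
finger_gap: 85.6
finger_force: 0.0
```

```bash
python3 - <<'E'
from h import *
to(571.5,75.5,172,-0.049)
a=cv2.imread('pics/t4.png')
s=lambda l:np.array(l)/5.41+[175,185]-0.4
b=np.array([at('top',*u,20)[:2] for u in s([(168,199),(148,412)])]);fr=b.mean(0)
p=(543,122,1.535);d=fr-p[:2];c,s_=np.cos(p[2]),np.sin(p[2])
print(b,'front in clamp',c*d[0]+s_*d[1],-s_*d[0]+c*d[1])
b=snap('side','s5');
cv2.imwrite('pics/c5.png',cv2.resize(b[120:240,220:380],(800,600),interpolation=cv2.INTER_CUBIC)[:,:,::-1])
E
```

```text
pos [570.9  74.8 242.8] yaw -0.0421 tz [-0. -0. -1.] F [-0.3 -1.6  0.3] gap 85.6 t 9.3333
shift [0.007 0.006 0.708] turn 0.013
[[598.8 168. ]
 [491.7 172.9]] front in clamp 48.49948649205193 -0.5145969367095928
```

View pics/c5.png

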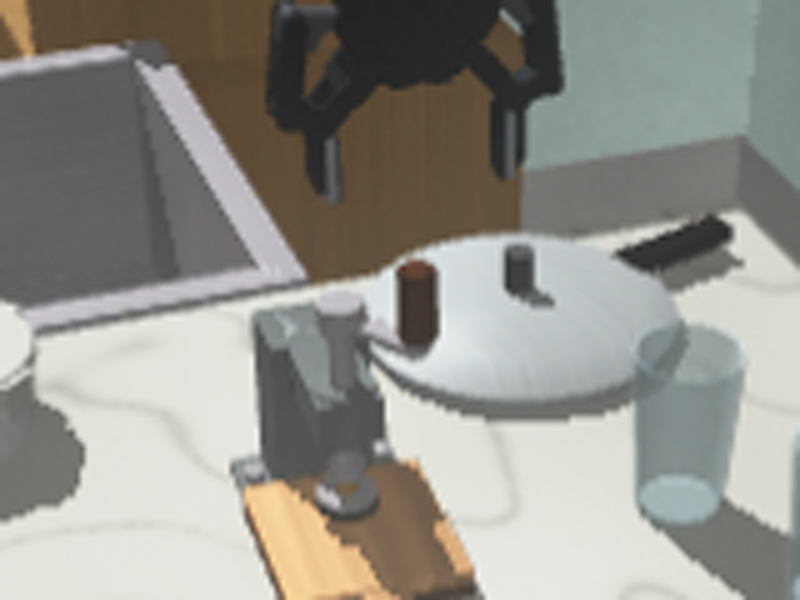

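The board is home (front at 48.5 mm, y about 0) and the knob at (417,300) lies mid-way under the fingers. Lowering onto it and gripping.

>>> apply_moves(
  deltas=[0.007,0.006,0.3,0,0,0,0,0,0.3,0,0,0,0,0,0.1,0,0,0,0,0,0,0,0,0],
)

```text
time_s: 9.72
tool_pos: [570.5, 74.2, 170.7]
eef_rot: [[0.045, 0.999, -0.005], [0.999, -0.045, -0.0], [-0.001, -0.005, -1.0]]
force: [0.0, -0.4, -0.1]
finger_gap: 85.5
finger_force: 0.0
```

>>> apply_moves(
  deltas=[0,0,0,0,0,0,0,0,0,0,0,0,0,0,0,0,0,0,0,0,0,0,0,0,0,0,0,0,0,0,0,0,0,0,0,0,0,0,0,0,0,0,0,0,0,0,0,0],
  gripper=-1,
)

```text
time_s: 10.38
tool_pos: [571.8, 75.6, 173.7]
eef_rot: [[0.043, 0.999, 0.0], [0.999, -0.043, -0.0], [0.0, 0.0, -1.0]]
force: [-3.3, 0.5, 5.9]
finger_gap: 20.7
finger_force: 58.4
```

```bash
cat >> h.py <<'E'
def arc(n,step,c=(543,122),r=55.,z0=173.,a0=None,zr=3.):
    "rows to carry the TCP clockwise n*step rad about c"
    s=env.get_state();R=s['eef_rot'];p=s['tool_pos'];v=p[:2]-c;a=np.arctan2(v[1],v[0]);F=s['force'][:2]
    t=np.array([np.sin(a),-np.cos(a)]);e=v/np.linalg.norm(v)
    print('pos',p.round(1),'ang',a.round(3),'r',np.linalg.norm(v).round(1),'Ft(resist)',(-F@t).round(2),'Fr(out)',(F@e).round(2),'Fz',s['force'][2].round(1),'gap',round(s['finger_gap'],1))
    q=p.copy();out=[]
    for i in range(1,n+1):
        w=np.array([*(np.array(c)+r*np.array([np.cos(a-i*step),np.sin(a-i*step)])),p[2]-zr*step*i])
        out+=(R.T@(w-q)/100).round(3).tolist()+[0,0,0]; q=w
    print(out)
E
python3 -c "
from h import *
arc(8,.25)"
```

```text
pos [571.8  75.6 173.7] ang -1.016 r 54.6 Ft(resist) -2.55 Fr(out) -2.18 Fz 5.9 gap 20.7
[-0.065, -0.12, 0.007, 0, 0, 0, -0.03, -0.134, 0.007, 0, 0, 0, 0.004, -0.137, 0.007, 0, 0, 0, 0.037, -0.132, 0.007, 0, 0, 0, 0.069, -0.119, 0.007, 0, 0, 0, 0.096, -0.098, 0.007, 0, 0, 0, 0.117, -0.071, 0.007, 0, 0, 0, 0.131, -0.04, 0.007, 0, 0, 0]
```

>>> apply_moves(
  deltas=[-0.065,-0.12,0.007,0,0,0,-0.03,-0.134,0.008,0,0,0,0.004,-0.137,0.007,0,0,0,0.037,-0.132,0.008,0,0,0],
)

```text
time_s: 10.72
tool_pos: [520.0, 71.3, 170.8]
eef_rot: [[0.044, 0.999, 0.004], [0.999, -0.044, -0.001], [-0.001, 0.004, -1.0]]
force: [4.9, -3.7, 3.9]
finger_gap: 20.4
finger_force: 59.2
```

```bash
python3 -c "
from h import *
arc(4,.12)"
```

```text
pos [520.   71.3 170.8] ang -1.996 r 55.6 Ft(resist) 5.98 Fr(out) 1.38 Fz 3.9 gap 20.4
[0.034, -0.057, 0.003, 0, 0, 0, 0.035, -0.056, 0.003, 0, 0, 0, 0.042, -0.051, 0.003, 0, 0, 0, 0.047, -0.046, 0.003, 0, 0, 0]
```

>>> apply_moves(
  deltas=[0.034,-0.057,0.003,0,0,0,0.038,-0.055,0.004,0,0,0,0.042,-0.051,0.004,0,0,0,0.047,-0.046,0.004,0,0,0],
)

```text
time_s: 11.05
tool_pos: [498.7, 88.2, 169.2]
eef_rot: [[0.043, 0.999, -0.0], [0.999, -0.043, -0.003], [-0.003, -0.0, -1.0]]
force: [-4.8, -10.3, 11.2]
finger_gap: 20.8
finger_force: 59.7
```

```bash
python3 -c "
from h import *
arc(4,.12)"
```

```text
pos [498.7  88.2 169.2] ang -2.49 r 55.7 Ft(resist) 5.31 Fr(out) 10.03 Fz 11.2 gap 20.8
[0.058, -0.034, 0.003, 0, 0, 0, 0.057, -0.032, 0.003, 0, 0, 0, 0.061, -0.025, 0.003, 0, 0, 0, 0.063, -0.018, 0.003, 0, 0, 0]
```

```bash
python3 -c "
from h import *
arc(4,.12,c=(541.8,121.5),zr=2)"
```

```text
pos [498.7  88.2 169.2] ang -2.483 r 54.5 Ft(resist) 5.24 Fr(out) 10.07 Fz 11.2 gap 20.8
[0.049, -0.043, 0.002, 0, 0, 0, 0.057, -0.033, 0.002, 0, 0, 0, 0.061, -0.026, 0.002, 0, 0, 0, 0.063, -0.018, 0.002, 0, 0, 0]
```

>>> apply_moves(
  deltas=[0.049,-0.043,0.002,0,0,0,0.057,-0.033,0.002,0,0,0,0.061,-0.026,0.002,0,0,0,0.063,-0.018,0.002,0,0,0],
)

```text
time_s: 11.38
tool_pos: [487.7, 112.4, 167.9]
eef_rot: [[0.043, 0.999, -0.001], [0.999, -0.043, -0.001], [-0.001, -0.001, -1.0]]
force: [-0.8, -5.8, 2.2]
finger_gap: 20.5
finger_force: 59.2
```

```bash
python3 -c "
from h import *
arc(4,.12,c=(541.8,121.5),zr=3)"
```

```text
pos [487.7 112.4 167.9] ang -2.976 r 54.9 Ft(resist) 5.61 Fr(out) 1.78 Fz 2.2 gap 20.5
[0.065, -0.011, 0.004, 0, 0, 0, 0.066, -0.002, 0.004, 0, 0, 0, 0.066, 0.006, 0.004, 0, 0, 0, 0.065, 0.014, 0.004, 0, 0, 0]
```

>>> apply_moves(
  deltas=[0.065,-0.011,0.004,0,0,0,0.066,-0.002,0.004,0,0,0,0.066,0.006,0.004,0,0,0,0.065,0.014,0.004,0,0,0],
)

```text
time_s: 11.72
tool_pos: [489.6, 138.9, 166.3]
eef_rot: [[0.043, 0.999, -0.001], [0.999, -0.043, -0.001], [-0.001, -0.001, -1.0]]
force: [-3.7, -3.8, 5.7]
finger_gap: 20.4
finger_force: 59.3
```

```bash
python3 -c "
from h import *
arc(5,.12,c=(541.8,121.5),zr=3)"
```

```text
pos [489.6 138.9 166.3] ang 2.819 r 55.1 Ft(resist) 4.74 Fr(out) 2.29 Fz 5.7 gap 20.4
[0.062, 0.023, 0.004, 0, 0, 0, 0.059, 0.029, 0.004, 0, 0, 0, 0.055, 0.036, 0.004, 0, 0, 0, 0.05, 0.042, 0.004, 0, 0, 0, 0.045, 0.048, 0.004, 0, 0, 0]
```

>>> apply_moves(
  deltas=[0.062,0.023,0.004,0,0,0,0.059,0.029,0.004,0,0,0,0.055,0.036,0.004,0,0,0,0.05,0.042,0.003,0,0,0,0.045,0.048,0.003,0,0,0],
)

```text
time_s: 12.13
tool_pos: [508.5, 165.5, 164.6]
eef_rot: [[0.043, 0.999, -0.001], [0.999, -0.043, -0.0], [-0.0, -0.001, -1.0]]
force: [-3.9, -2.2, 4.9]
finger_gap: 20.7
finger_force: 59.3
```

```bash
python3 -c "
from h import *
arc(5,.12,c=(541.8,121.5),zr=3)"
```

```text
pos [508.5 165.5 164.6] ang 2.218 r 55.2 Ft(resist) 4.41 Fr(out) 0.54 Fz 4.9 gap 20.7
[0.037, 0.055, 0.004, 0, 0, 0, 0.032, 0.058, 0.004, 0, 0, 0, 0.025, 0.061, 0.004, 0, 0, 0, 0.018, 0.064, 0.004, 0, 0, 0, 0.01, 0.065, 0.004, 0, 0, 0]
```

>>> apply_moves(
  deltas=[0.037,0.055,0.004,0,0,0,0.032,0.058,0.004,0,0,0,0.025,0.061,0.004,0,0,0,0.018,0.064,0.003,0,0,0,0.01,0.065,0.003,0,0,0],
)

```text
time_s: 12.55
tool_pos: [539.4, 176.7, 162.7]
eef_rot: [[0.043, 0.999, -0.001], [0.999, -0.043, 0.0], [0.0, -0.001, -1.0]]
force: [-5.2, -0.2, 3.9]
finger_gap: 20.5
finger_force: 59.3
```

```bash
python3 -c "
from h import *
arc(5,.12,c=(541.8,121.5),zr=3)"
```

```text
pos [539.4 176.7 162.7] ang 1.614 r 55.3 Ft(resist) 5.17 Fr(out) 0.05 Fz 3.9 gap 20.5
[-0.001, 0.066, 0.004, 0, 0, 0, -0.006, 0.066, 0.004, 0, 0, 0, -0.014, 0.064, 0.004, 0, 0, 0, -0.022, 0.062, 0.004, 0, 0, 0, -0.029, 0.059, 0.004, 0, 0, 0]
```

>>> apply_moves(
  deltas=[-0.001,0.066,0.004,0,0,0,-0.006,0.066,0.004,0,0,0,-0.014,0.064,0.004,0,0,0,-0.022,0.062,0.003,0,0,0,-0.029,0.059,0.003,0,0,0],
)

```text
time_s: 12.97
tool_pos: [570.9, 168.4, 161.0]
eef_rot: [[0.043, 0.999, -0.001], [0.999, -0.043, 0.001], [0.001, -0.001, -1.0]]
force: [-5.3, 4.0, 4.7]
finger_gap: 20.7
finger_force: 59.3
```

```bash
python3 -c "
from h import *
arc(4,.12,c=(541.8,121.5),zr=3)"
```

```text
pos [570.9 168.4 161. ] ang 1.015 r 55.2 Ft(resist) 6.64 Fr(out) 0.58 Fz 4.7 gap 20.7
[-0.038, 0.054, 0.004, 0, 0, 0, -0.042, 0.051, 0.004, 0, 0, 0, -0.048, 0.045, 0.004, 0, 0, 0, -0.053, 0.039, 0.004, 0, 0, 0]
```

>>> apply_moves(
  deltas=[-0.038,0.054,0.004,0,0,0,-0.042,0.051,0.004,0,0,0,-0.048,0.045,0.004,0,0,0],
)

```text
time_s: 13.22
tool_pos: [585.6, 155.2, 160.0]
eef_rot: [[0.043, 0.999, -0.0], [0.999, -0.043, 0.002], [0.002, -0.0, -1.0]]
force: [-4.6, 5.4, 6.2]
finger_gap: 20.6
finger_force: 59.3
```

```bash
python3 -c "
from h import *
arc(4,.12,c=(541.8,121.5),zr=3)
b=snap('side','s6')"
```

```text
pos [585.6 155.2 160. ] ang 0.656 r 55.2 Ft(resist) 7.07 Fr(out) -0.34 Fz 6.2 gap 20.6
[-0.054, 0.038, 0.004, 0, 0, 0, -0.057, 0.033, 0.003, 0, 0, 0, -0.061, 0.026, 0.003, 0, 0, 0, -0.063, 0.018, 0.003, 0, 0, 0]
```

>>> apply_moves(
  deltas=[-0.054,0.038,0.004,0,0,0,-0.057,0.033,0.003,0,0,0,-0.061,0.026,0.003,0,0,0],
)

```text
time_s: 13.52
tool_pos: [594.5, 137.7, 158.9]
eef_rot: [[0.043, 0.999, 0.0], [0.999, -0.043, 0.002], [0.002, -0.0, -1.0]]
force: [-3.9, 7.8, 3.3]
finger_gap: 20.7
finger_force: 59.2
```

```bash
python3 -c "
from h import *
arc(3,.1,c=(541.8,121.5),zr=3)
b=snap('side','s7')
c=lambda f:cv2.resize(cv2.imread(f'pics/{f}.png')[170:240,255:335],(400,350),interpolation=cv2.INTER_CUBIC)
cv2.imwrite('pics/c7.png',np.hstack([c('s5'),c('s7')]))"
```

```text
pos [594.5 137.7 158.9] ang 0.298 r 55.1 Ft(resist) 8.61 Fr(out) -1.44 Fz 3.3 gap 20.7
[-0.053, 0.014, 0.003, 0, 0, 0, -0.054, 0.01, 0.003, 0, 0, 0, -0.055, 0.005, 0.003, 0, 0, 0]
```

View pics/c7.png

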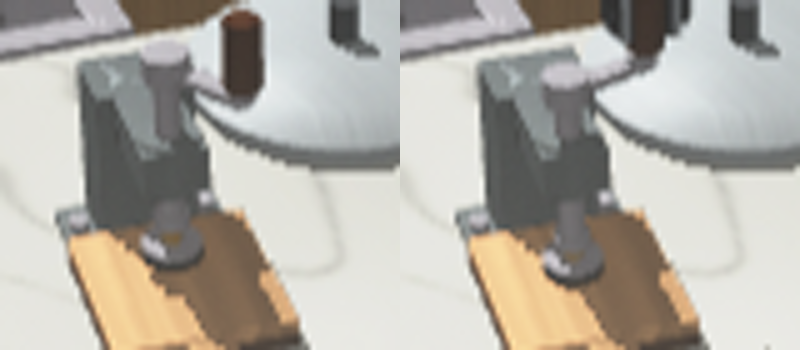

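```bash
python3 - <<'E'
from h import *
g=lambda f:cv2.resize(cv2.imread(f'pics/{f}.png',0),None,fx=8,fy=8,interpolation=cv2.INTER_CUBIC)
A,B=g('s5'),g('s7')
def m(n,x0,y0,x1,y1):
    T=A[int(y0*8):int(y1*8),int(x0*8):int(x1*8)]
    S=B[int((y0-3)*8):int((y1+8)*8),int((x0-4)*8):int((x1+4)*8)]
    r=cv2.matchTemplate(S,T,cv2.TM_CCOEFF_NORMED);_,v,_,l=cv2.minMaxLoc(r);print(n,v,l[0]/8-4,l[1]/8-3)
m('pad',282,214,297,225);m('padlow',283,218,297,225);m('hub',282,177,294,184)
p=lambda z:proj('side',[542.3,121.8,z])[0]
print('px/mm hub',p(166)-p(151),'pad 12mm',p(30)-p(18), 'face at', p(20))
E
```

```text
pad 0.881902813911438 0.5 3.0
padlow 0.9039613604545593 0.375 2.875
hub 0.8666846752166748 0.625 5.375
px/mm hub [-0.17889342 -4.70226896] pad 12mm [-0.12870829 -3.30802919] face at [289.55568831 223.55166149]
```

Force (8.6 N at the knob) and the pad's travel (about 10.7 mm against 15 mm of screw) both say about 1.4 rad past touch. Letting go.

>>> apply_moves(
  deltas=[0,0,0,0,0,0,0,0,0,0,0,0,0,0,0,0,0,0,0,0,0,0,0,0,0,0,0,0,0,0,0,0,0,0,0,0],
  gripper=1,
)

```text
time_s: 14.07
tool_pos: [594.5, 136.5, 158.3]
eef_rot: [[0.043, 0.999, -0.0], [0.999, -0.043, -0.0], [-0.0, -0.0, -1.0]]
force: [-0.0, -0.5, -0.4]
finger_gap: 85.4
finger_force: 0.0
```

>>> apply_moves(
  deltas=[0,0,-0.15,0,0,0,0,0,-0.3,0,0,0,0,0,-0.3,0,0,0,0,0,-0.3,0,0,0,-0.35,0,0,0,0,0,-0.35,0,0,0,0,0,-0.35,0,0,0,0,0,0,0,0,0,0,0],
)

```text
time_s: 14.73
tool_pos: [589.7, 26.9, 263.5]
eef_rot: [[0.047, 0.999, 0.0], [0.999, -0.047, -0.001], [-0.001, 0.0, -1.0]]
force: [-1.1, 0.2, 0.3]
finger_gap: 85.1
finger_force: 0.0
```

```bash
python3 -c "
from h import *
to(542,122,300)
a=snap('top','t8');b=snap('side','s8')
c=lambda i:cv2.resize(i[160:260,255:345],(400,444),interpolation=cv2.INTER_CUBIC)[:,:,::-1]
d=cv2.resize(a[180:280,170:260],(400,444),interpolation=cv2.INTER_CUBIC)[:,:,::-1]
cv2.imwrite('pics/c8.png',np.hstack([d,c(b)]))"
```

```text
pos [589.7  26.9 263.5] yaw -0.0468 tz [ 0.    -0.001 -1.   ] F [-1.1  0.2  0.3] gap 85.1 t 14.7333
shift [ 0.927 -0.521 -0.367] turn None
```

View pics/c8.png

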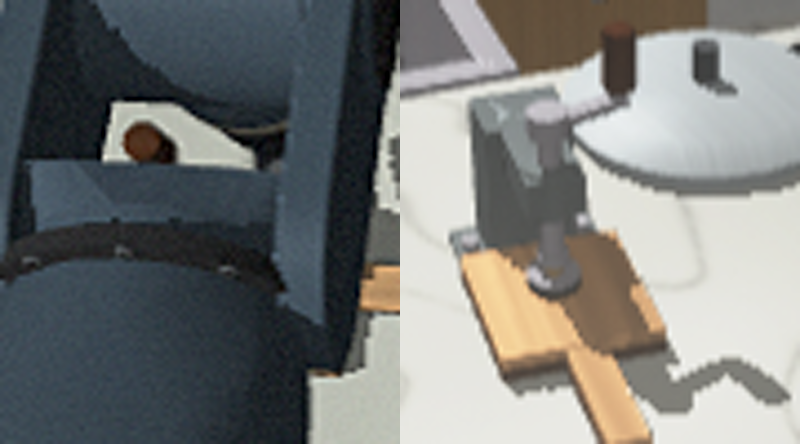

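The pad is down on the board, the board is square against the post, and the gripper is clear. Handing in.

```bash
python3 -c "
from h import *
print(job.sign_off())"
```

```text
the job is handed in; nothing more can be done
None
```

The job is handed in: the board is home and square against the post, let go, with the pad snugged by an estimated 1.4 rad (about 50 N) past touch; the clamp force itself could not be read, and `sign_off` gave no verdict.

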